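# Hold the tilting forge cradle on its index, then lay it over

### The arm

A 6-joint arm with a two-finger parallel gripper is mounted at the origin on the work surface. World frame = base frame: x ahead of the robot, y to its left, z up, the work surface at z = 0. Lengths are in mm, angles in rad, forces in N, time in s.
With the tool pointing down it reaches from about 275 to 725 mm from the base axis. Payload 15.9 kg.
Tool frame: the origin (TCP) lies on the centre line of the jaws, within the pads' length; the fingertips stand 11 mm ahead of it and the grasp point (between the pads) lies 8 mm behind it; z points along the fingers, y is the line along which they close (so a half turn about z gives the same grasp; the last joint's range is limited). The gripper opens to 85 mm and grips with 20 to 120 N. Pads are 22 mm wide; open, the fingers measure 114 mm over their backs; the gripper's body (76 mm by 85 mm) begins 54 mm behind the grasp point. The pads swing forward as they close: fully open they stand 13 mm farther back than shut.
Start: joints at [1.145, 0.213, -0.034, 1.323, 0, 1.571], TCP at [206.517, 455.342, 242.306] pointing down, gripper open.
Joint ranges: [-2.98, 2.98], [-0.74, 1.72], [-1.14, 1.35], [-2.1, 2.04], [-1.57, 1.44], [-3.14, 3.14]. Speed limits (rad/s): [1.89, 1.89, 2.39, 2.57, 3.14, 3.14].

### API

Orientations are given as a unit quaternion [x, y, z, w].
In Python, from rig import env, capture, camera_model, boxes_of, masks_of gives the robot as it stands.
- The arm moves only by the tool move_arm, never from a script. Its argument "series" is a list of rows, each a list of 7 numbers: the shift along the tool's x, y, z as a fraction of full scale, then the turn, a rotation vector about the tool's x, y, z as a fraction of full scale, then the finger opening in mm, from 0 to 85.4. In form: [[dx, dy, dz, wx, wy, wz, hand], ...]. A call has 1 to 10 rows; each row is the pose to reach, as a shift and turn from the pose commanded when the call began, along the tool's axes at that moment, turning the shorter way round; what a row does not reach only later rows make up. Full scale, the value 1, is 0.25 m for a shift and 180 degrees for a turn. A row lasts 1/8 s, in which the tool goes at most 62.5 mm and 10.7 degrees, less where a joint would pass 70% of its speed; a pose out of reach is approached as far as the arm can. A call with a number of a shift or a turn outside -1 to 1 is refused whole. A call with a gripper value outside its range is refused whole. The fingers move at their own pace and stop on an object; the grip force is fixed at half the most. Time passes only in rows, so rows that repeat a pose let the fingers close. It gives the time, the measured TCP pose, the force, the opening and the grip force at its end, in the units of the state.
- env.observe(): the state, without advancing time (a new reading comes with each control period).
- capture(name): name is "scene" or "top"; returns the picture (480x640x3 uint8, blue, green, red); there is no depth.
- camera_model(name): a dict with "K" (3x3 intrinsics, pixels), "k1" (the pictures are not rectified: a ray, as slopes to the right and down, at radius r is drawn at 1 + k1 r^2 times it, then the intrinsics apply), "xyz" and "orientation" of the camera in the world. Camera axes: x right, y down, z forward; pixel columns grow to the right and rows downward; lengths in mm; the calibration is good to about 2 mm. A picture is of the moment at which its call begins. camera_model takes no time and is no camera call.
- env.job_done(): hands the job in; it is judged then, once.
Trained networks look in the newest picture that a camera, given by its name, has taken for a name from the list of things; names that differ only in an ending like _2 or _b are one class to them, and where a whole thing is asked for, a point or a joint stands for the part that bears it (a point fixed in the world has none). Each returns a list of dicts, best first, with "confidence" (0 to 1); they miss things now and then, are a little off and sometimes report something else, mostly with a low value. They report only what shows in the picture. A call takes as long as a camera call.
- boxes_of(camera, target): "location" ([x, y, z] in mm, in world coordinates, good to about 4 mm: the middle of the surface that is visible of it).
- masks_of(camera, target): "pixels" (480x640 bool, what is visible of it).
The state is a dict: "t": time; "qpos": joint angles; "qvel": joint speeds; "joint_torque": joint torques, N m; "ee_pos": TCP position; "orientation": TCP orientation; "force": force on the tool from outside, world axes, zero at the start; "wrist_torque": the same for the moment, N m; "gripper_width": opening from 0.0 (shut) to 1.0 (fully open); "gripper_force": force on a finger pad.
Only numpy, scipy, OpenCV 4.12 (cv2) and the standard library are available. Lean on these libraries where they do the work, as an engineer would, in place of code of your own. Each camera call takes 0.05 s, during which the arm holds its last target. There are 200 camera calls.

### The job

Using only the red hand grip of the sprung lever, tilt the cradle with the forging off its right-hand rest, bring its pointer into the orange band and keep it inside the band for five seconds. Then lower the cradle gently onto the left-hand rest and let go of the grip; never let it swing fast or slam onto a rest, do not touch the forging, the cradle or the index, and leave the tools and the tin alone.

Things in the scene. Friction and masses are not known exactly. Their poses are not given: they have to be found in the camera images.
- pivot (a point): Centre of the shaft of the tilting work stand, 160 mm above the bench, over the middle of the stand (blue uprights on a grey base plate, 290 x 440 x 12 mm, bolted down; its place and yaw, up to 0.3 rad, differ each time). Axes: x level along the shaft, away from the robot; y level to the stand's left; z up.
- cradle (a joint): Lean of the cradle (long grey beam across the shaft, forging clamped on it), rad: 0 level, positive when its top and pointer lean left (+y of pivot) and its left end sinks. Stops: -0.35, lying on the right-hand rest, where it starts; +0.35, on the left-hand rest (blue posts, black rubber tops). Nearly frictionless, top-heavy. It must never swing faster than 0.5 rad/s.
- lever (a joint): Hand lever's angle from the cradle, rad: 0 in line with it (upright when level), positive to the left; stops at -1, +1. Lever's lean in the world = joint cradle + joint lever. The only link is a torsion spring: at value q the lever pushes the cradle with +0.28 N m/rad x q (damping 0.02 N m s/rad). Counterweighted; let go, it springs back to 0.
- lever_grip (a point): Centre of the red hand grip on the lever's end: cylinder 30 mm in diameter, 70 mm long, axis parallel to the shaft, spinning freely on its pin. In pivot axes: x = -0.128, y = 0.12 sin(lean), z = 0.12 cos(lean), lean = cradle + lever. The aluminium lever bar (10 x 24 mm) is at x = -0.083, at the grip's far end. Free above and beside. z points out along the lever.
- pointer_tip (a point): Green tip of the cradle's black pointer, at the far side of the stand before a white sector plate, 140 mm from the shaft's axis (in pivot axes x = 0.089, y = 0.14 sin(lean), z = 0.14 cos(lean), lean = joint cradle). Its z axis runs along the pointer, outward.
- index_mark (a point): Middle of the outer edge of the orange index band on the rim of the white sector plate, 166 mm from the shaft's axis, x = 0.075 in pivot axes. The band reaches 0.1 rad (16 mm) to either side of it and is 18 mm high. Set elsewhere each time. Its z axis points away from the shaft.
- index (a joint): Angle of the middle of the orange index band, rad, same zero and sign as joint cradle (between -0.13 and 0.13). Stiff; it stays where it is.
- work: Grey cradle beam (50 x 360 x 12 mm) with a dark forged bar, a leaf at each end, 470 mm long, in red clamps. Origin on the shaft, y along it to the left. Nominal, all that tilts: 3.5 kg, centre 12 mm above the shaft, gravity torque 0.41 N m x sin(lean) further over, inertia 0.078 kg m2; all vary -15 to +20 %. With the lever held still it falls off balance with a time constant of about 0.75 s.
- hammer: Bystander: hand hammer lying on the bench, about 260 mm long; origin under the middle.
- can: Bystander: closed tin, 66 mm in diameter, 100 mm tall, standing; origin at the centre of its underside.
- tongs: Bystander: dark steel tongs lying on the bench, about 310 mm long, 14 mm high; origin near the middle.

How it is judged (in metres and radians):
On the way:
1. The pointer of the cradle stays inside the orange band (within 0.1 rad of its middle) for 4.5 s without a break (angle between the z axis of pointer_tip and the z axis of index_mark, either way round below 0.1 rad), for 4.5 s.
At the end, for the whole second after the job is handed in: The cradle lies at rest on the left-hand rest (joint cradle above 0.33 rad, slower than 0.05 rad/s), and the lever, let go, is back in line with it (within 0.1 rad) (value of joint cradle above 0.33 rad and velocity of joint cradle between -0.05 and 0.05 rad/s and value of joint lever between -0.1 and 0.1 rad); the robot touches nothing.
It fails at once if The cradle swings or lands faster than 0.5 rad/s (velocity of joint cradle above 0.5 rad/s or velocity of joint cradle below -0.5 rad/s).
It fails at once if The robot touches the forging or the cradle (more than 1 N) (contact force between any of the arm, the fingers and work above 1 N).
It fails at once if The index band is shifted by more than 8 mm (distance of index_mark from where it was at the start of the episode above 0.008 m).
It fails at once if The hammer, the tin or the tongs are shifted by more than 20 mm (distance of any of hammer, can, tongs from where it was at the start of the episode above 0.02 m).
It also fails if it takes over 64 s, if anything falls off the work surface, if the arm or the gripper's body presses on something with over 40 N, if the wrist force passes 120 N, or if a joint passes its speed limit or range.

## Working session

There is one attempt and no reset: what is moved stays moved. The work goes in short steps, Python scripts to look and compute and a tool call to move; the robot and the scene stay as the last step left them, time stands still between calls to the robot, and variables do not carry over. Pictures are saved under pics/ and viewed, at most 10 in all, crops included, and the job is handed in when it is done.

Besides the shell and the picture viewer there is one more tool, called after "Emit:" as name(argument=value, ...), one argument or row to a line, values as JSON. move_arm: Moves the arm, as the interface text tells. Shift numbers are shares of 0.25 m and turn numbers shares of 180 degrees, none past 1 either way. Its arguments: {"type":"object","properties":{"series":{"type":"array","items":{"type":"array","items":{"type":"number"}}}},"required":["series"]}

```bash
mkdir -p pics; ls; python3 - <<'E'
from rig import env, capture, camera_model, boxes_of, masks_of
import cv2
for n in ("scene","top"):
    im=capture(n); cv2.imwrite(f"pics/{n}0.png",im)
    m=camera_model(n); print(n,m)
    for t in ("lever_grip","pointer_tip","index_mark","pivot","work","can","hammer","tongs"):
        try: print(t,[(b["location"],b["confidence"]) for b in boxes_of(n,t)][:2])
        except Exception as e: print(t,e)
s=env.observe(); print(s)
E
```

```text
pics
scene {'K': array([[622.20390073,   0.        , 313.5623681 ],
       [  0.        , 622.20390073, 240.19813406],
       [  0.        ,   0.        ,   1.        ]]), 'k1': -0.011069976956240787, 'xyz': array([1670.18246901,  219.46676215, 1444.67639642]), 'orientation': array([ 0.57986808,  0.7237865 , -0.29533436, -0.2294858 ])}
lever_grip [([564.7, 10.3, 266.3], 0.59), ([691.5, 33.1, 7.1], 0.47)]
pointer_tip []
index_mark [([728.2, 6.1, 310.4], 0.87)]
pivot []
work [([672.4, 78.4, 193.2], 0.94)]
can [([322.4, -318.6, 76.0], 0.62)]
hammer [([346.3, 324.3, 22.8], 0.62)]
tongs [([554.8, -478.7, 9.2], 0.72), ([721.6, 8.7, 315.6], 0.71)]
top {'K': array([[617.87525592,   0.        , 314.81828343],
       [  0.        , 617.87525592, 230.67505958],
       [  0.        ,   0.        ,   1.        ]]), 'k1': 0.06602372907758002, 'xyz': array([ 305.38558315,  -84.25509624, 1674.62387981]), 'orientation': array([ 0.71427322, -0.69693227,  0.0441462 , -0.04637116])}
lever_grip [([537.6, 9.2, 284.6], 0.8)]
pointer_tip []
index_mark [([727.5, 14.8, 324.3], 0.67)]
pivot [([630.4, 7.9, 9.9]
[... 212 characters left out ...]
't': 0.9, 'qpos': array([ 1.14500662e+00,  2.12860061e-01, -3.43755660e-02,  1.32352483e+00,
       -6.36907710e-06,  1.57079781e+00]), 'qvel': array([ 0.00119129,  0.0002109 ,  0.00082424, -0.0003375 ,  0.00051173,
        0.00086079]), 'joint_torque': array([-7.10829481e-04, -6.85949063e+01,  4.87332237e+01,  9.73095848e-04,
        4.96593623e-05, -5.47973161e-05]), 'ee_pos': array([206.51608339, 455.34296204, 242.33551424]), 'orientation': array([2.11291007e-01, 9.77423199e-01, 1.68559873e-05, 6.90185217e-06]), 'force': array([-0.33257165, -0.84232149,  0.37045864]), 'wrist_torque': array([-0.02105509, -0.01506542,  0.04833447]), 'gripper_force': 0.0, 'gripper_width': 0.9988854969344862}
```

View pics/scene0.png

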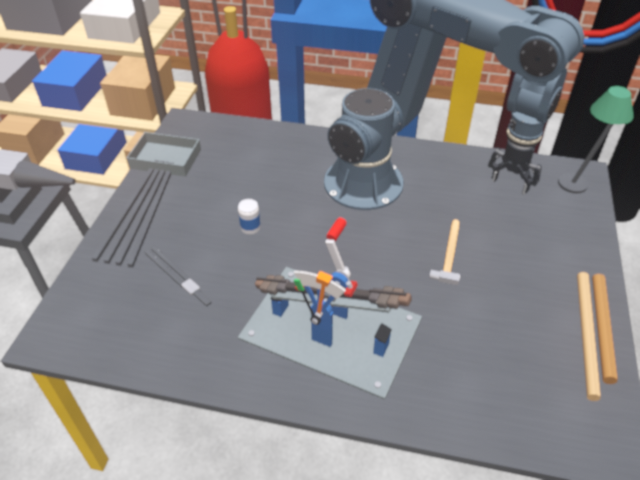

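View pics/top0.png

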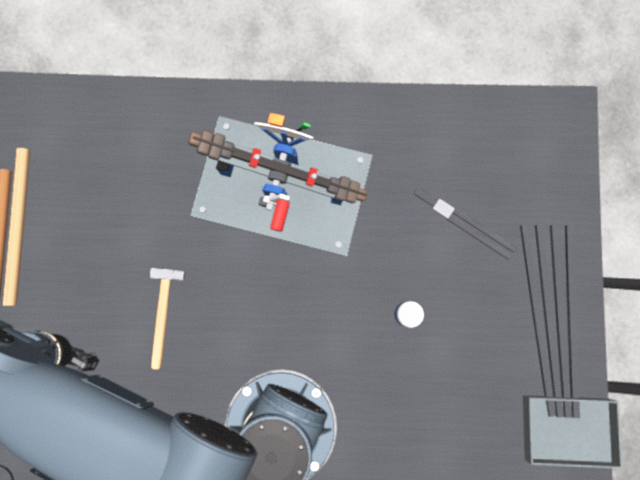

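The top view shows the stand's base plate with corners near (219,116), (372,154), (349,255) and (191,215), and the red grip near (280,213). In the scene view the green tip is near (299,286) and the orange band near (325,278).

```bash
cat > h.py <<'E'
import numpy as np, cv2
from scipy.spatial.transform import Rotation as R
from rig import env, capture, camera_model, boxes_of, masks_of
def proj(n,P):
    m=camera_model(n); Rc=R.from_quat(m["orientation"]).as_matrix().T
    p,_=cv2.projectPoints(np.asarray(P,float).reshape(-1,1,3),cv2.Rodrigues(Rc)[0],-Rc@m["xyz"],m["K"],np.array([m["k1"],0,0,0.]))
    return p.reshape(-1,2)
def w(pose,P):
    x,y,a=pose; P=np.atleast_2d(P); c,s=np.cos(a),np.sin(a)
    return np.c_[x+c*P[:,0]-s*P[:,1],y+s*P[:,0]+c*P[:,1],160+P[:,2]]
def cen(im,lo,hi,box):
    x0,y0,x1,y1=box; c=cv2.resize(im[y0:y1,x0:x1],None,fx=4,fy=4,interpolation=cv2.INTER_CUBIC)
    h=cv2.cvtColor(c,cv2.COLOR_BGR2HSV); m=cv2.inRange(h,lo,hi)
    k,l,st,ce=cv2.connectedComponentsWithStats(m)
    i=1+np.argmax(st[1:,4]); u=ce[i]
    return np.array([(u[0]+.5)/4-.5+x0,(u[1]+.5)/4-.5+y0]),st[i,4]/16
E
python3 - <<'E'
from h import *
from scipy.optimize import least_squares
t=cv2.imread("pics/top0.png"); s=cv2.imread("pics/scene0.png")
sub=lambda im,p: cv2.cornerSubPix(cv2.cvtColor(im,cv2.COLOR_BGR2GRAY),np.float32(p).reshape(-1,1,2),(6,6),(-1,-1),(3,50,.01)).reshape(-1,2)
ct=sub(t,[(219,116),(372,154),(349,255),(191,215)]); cs=sub(s,[(421,325),(386,397),(241,336)])
print(ct,cs)
C=np.array([[145,220,-148],[145,-220,-148],[-145,-220,-148],[-145,220,-148]])
# scene: (421,325)=near-robot left, (386,397)=far left,(241,336)=far right
Cs=C[[3,0,1]]
f=lambda p: np.r_[(proj("top",w(p,C))-ct).ravel(),(proj("scene",w(p,Cs))-cs).ravel()]
r=least_squares(f,[640,10,-.22],x_scale=[10,10,.1]); print(r.x,np.round(r.fun,1))
p=r.x
print("grip pred",w(p,[-128,120*np.sin(-.35),120*np.cos(-.35)]))
for n,im in(("scene",s),("top",t)):
    print(n,"pred grip/tip/index0",proj(n,w(p,[[-128,120*np.sin(-.35),120*np.cos(-.35)],[89,140*np.sin(-.35),140*np.cos(-.35)],[75,0,157]])))
    b=(250,250,380,340) if n=="scene" else (220,90,340,170)
    print("green",cen(im,(45,90,40),(85,255,255),b),"orange",cen(im,(8,150,150),(22,255,255),b))
    b=(310,205,360,250) if n=="scene" else (266,190,296,240)
    print("red grip",cen(im,(0,150,90),(6,255,255),b))
E
```

```text
[[218.63864 115.6805 ]
 [372.23306 154.54265]
 [346.6103  255.88985]
 [190.22324 215.26004]] [[417.84232 324.23825]
 [384.20242 397.24677]
 [237.44211 336.54816]]
[ 6.47104371e+02  1.75699550e+01 -2.37353023e-01] [ 0.3 -2.   0.5 -0.6 -0.6 -0.6 -0.9 -1.7  3.2 -7.7 -1.4  1.1 -1.4 -0.4]
grip pred [[513.01791354   7.67257373 272.72472554]]
scene pred grip/tip/index0 [[337.07509272 227.46474573]
 [297.01827388 277.81262971]
 [317.2010486  273.56508294]]
green (array([298.6012419 , 284.69384449]), np.float64(57.875)) orange (array([322.79281063, 283.35880852]), np.float64(177.5625))
red grip (array([336.39510201, 228.30606811]), np.float64(208.3125))
top pred grip/tip/index0 [[277.93916347 218.04308903]
 [305.36290883 127.52026268]
 [283.05828409 124.66631859]]
green (array([304.34336609, 125.4514742 ]), np.float64(50.875)) orange (array([277.11735808, 122.81004367]), np.float64(28.625))
red grip (array([279.50450305, 214.69626362]), np.float64(338.3125))
```

```bash
python3 - <<'E'
from h import *
from scipy.optimize import least_squares
t=cv2.imread("pics/top0.png"); s=cv2.imread("pics/scene0.png")
# plate mask by colour in top, hull -> quad check
for n,im,seed in(("top",t,(330,225)),("scene",s,(380,360))):
    g=cv2.GaussianBlur(im,(3,3),0); m=np.zeros((482,642),np.uint8)
    cv2.floodFill(g.copy(),m,seed,0,(14,)*3,(14,)*3,4|cv2.FLOODFILL_FIXED_RANGE|(255<<8)|cv2.FLOODFILL_MASK_ONLY)
    h=cv2.convexHull(cv2.findContours(m[1:-1,1:-1],0,2)[0][0]); a=cv2.approxPolyDP(h,5,True).reshape(-1,2); print(n,a.tolist())
ct=np.array([[218.64,115.68],[372.23,154.5],[348,256],[190.22,215.26]]); cs=np.array([[384.2,397.25],[239,336.5]])
C=np.array([[145,220,-148],[145,-220,-148],[-145,-220,-148],[-145,220,-148]])
G=np.array([[-128,120*np.sin(-.35),120*np.cos(-.35)]])
def f(p):
    return np.r_[(proj("top",w(p,C))-ct).ravel(),(proj("scene",w(p,C[:2]))-cs).ravel(),(proj("top",w(p,G+[0,0,10]))-[279.5,214.7]).ravel(),(proj("scene",w(p,G+[5,0,8]))-[336.4,228.3]).ravel()]
r=least_squares(f,[640,10,-.22],x_scale=[10,10,.1],loss="soft_l1"); print(r.x,np.round(f(r.x),1))
big=np.hstack([cv2.resize(s[215:405,235:425],(400,400),interpolation=2),cv2.resize(t[100:260,185:345],(400,400),interpolation=2)])
cv2.imwrite("pics/crop.png",big)
E
```

```text
top [[359, 203], [346, 254], [192, 214], [208, 159]]
scene [[240, 334], [267, 295], [419, 316], [384, 395]]
[ 6.45116265e+02  1.71096630e+01 -2.25232133e-01] [-0.5 -0.6  0.2 -0.9 -1.  -0.7 -0.4  0.2 -0.5 -0.2 -2.9 -0.  -0.9  3.5
 -0.7 -2.4]
```

View pics/crop.png

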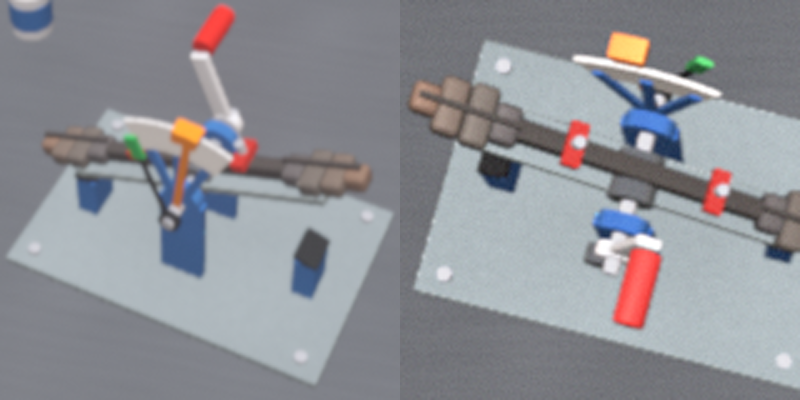

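```bash
python3 - <<'E'
from h import *
from scipy.optimize import least_squares
def tri(a,b,x0):
    r=least_squares(lambda X:np.r_[proj("top",X)[0]-a,proj("scene",X)[0]-b],x0); return r.x,r.fun
p=[645.1,17.1,-.225]; c,s=np.cos(p[2]),np.sin(p[2])
for n,a,b in(("grip",(279.5,214.7),(336.4,228.3)),("green",(304.3,125.45),(298.6,284.7)),("orange",(277.1,122.8),(322.8,283.4)),("orangetop",(276.5,119.5),(324,278))):
    X,f=tri(np.array(a),np.array(b),np.array([600,0,280.])); d=X[:2]-p[:2]
    print(n,X.round(1),f.round(1),"pivot axes",(c*d[0]+s*d[1]).round(1),(-s*d[0]+c*d[1]).round(1),(X[2]-160).round(1))
E
```

```text
grip [520.1   5.4 276. ] [-0.6  0.1 -0.7  0. ] pivot axes -119.3 -39.3 116.0
green [731.3 -45.8 277. ] [-0.6  0.1 -0.6 -0. ] pivot axes 98.0 -42.1 117.0
orange [730.3  15.4 296.4] [-0.2  0.  -0.2  0. ] pivot axes 83.4 17.4 136.4
orangetop [731.   16.9 317.6] [-0.8  0.2 -0.9  0. ] pivot axes 83.8 19.0 157.6
```

Emit:
move_arm(
  series=[
    [0, 0, -0.25, 0, 0, 0, 70],
    [0, 0, -0.5, 0, 0, -0.03, 70],
    [-0.3, -0.18, -0.5, 0, 0, -0.064, 70],
    [-0.6, -0.36, -0.5, 0, 0, -0.064, 70],
    [-0.9, -0.54, -0.5, 0, 0, -0.064, 70],
    [-0.943, -0.564, -0.5, 0, 0, -0.064, 70],
    [-0.943, -0.564, -0.5, 0, 0, -0.064, 70],
    [-0.943, -0.564, -0.5, 0, 0, -0.064, 70],
  ],
)

```text
t: 1.9
ee_pos: [363.8, 228.2, 367.4]
orientation: [0.114, 0.994, 0.0, 0.0]
force: [-0.3, 1.0, -0.5]
gripper_width: 0.819
gripper_force: 0.0
```

```bash
cat >> h.py <<'E'
PV=np.array([653.4,15.2,-.225])
def tool_delta(P,s=None):
    s=s or env.observe(); Rm=R.from_quat(s["orientation"]); return Rm.inv().apply(np.asarray(P)-s["ee_pos"])/250
def tcp(L,z0=-10.7): return w(PV,[-128,120*np.sin(L),120*np.cos(L)+z0])[0]
def yaw_err():
    y=R.from_quat(env.observe()["orientation"]).as_matrix()[:,1]; return np.arctan2(y[1],y[0])-(np.pi/2+PV[2])
E
python3 - <<'E'
from h import *
s=env.observe(); print(s["t"],s["ee_pos"],R.from_quat(s["orientation"]).as_matrix().round(3),yaw_err(),s["qpos"].round(3),s["force"])
print(tcp(-.35),tool_delta(tcp(-.35)+[0,0,90]),tool_delta(tcp(-.35)))
E
```

```text
1.9 [363.75589757 228.24245885 367.38222188] [[-0.974  0.226  0.   ]
 [ 0.226  0.974 -0.   ]
 [-0.     0.    -1.   ]] -0.002779964281763636 [ 0.56   0.082  0.127  1.615 -0.     0.788] [-0.33599909  0.96026104 -0.49227383]
[519.44603241   3.64704291 262.02472554] [-0.80953015 -0.73454973  0.06157568] [-0.80945429 -0.73456193  0.42157567]
```

Emit:
move_arm(
  series=[
    [-0.2, -0.18, 0, 0, 0, 0, 70],
    [-0.4, -0.36, 0, 0, 0, 0, 70],
    [-0.6, -0.54, 0, 0, 0, 0, 70],
    [-0.75, -0.68, 0, 0, 0, 0, 70],
    [-0.81, -0.735, 0.03, 0, 0, 0, 70],
    [-0.81, -0.735, 0.06, 0, 0, 0, 70],
    [-0.81, -0.735, 0.06, 0, 0, 0, 70],
  ],
)

```text
t: 2.78
ee_pos: [518.8, 6.5, 351.9]
orientation: [0.112, 0.994, 0.0, -0.001]
force: [0.7, -0.1, -0.4]
gripper_width: 0.82
gripper_force: 0.0
```

```bash
python3 - <<'E'
from h import *
s=env.observe(); print(s["t"],s["ee_pos"],yaw_err(),s["force"])
print(tool_delta(tcp(-.35)))
im=capture("top"); sc=capture("scene")
cv2.imwrite("pics/b.png",np.hstack([cv2.resize(sc[185:375,220:410],(400,400),interpolation=2),cv2.resize(im[90:280,185:375],(400,400),interpolation=2)]))
print(s["t"],env.observe()["t"])
gs=[cen(capture("scene"),(45,90,40),(85,255,255),(250,250,380,340)) for i in range(4)]; print(gs)
E
```

```text
2.775 [518.84555946   6.45623361 351.88150748] 0.00120076494275545 [ 0.68990151 -0.13964764 -0.40628798]
[-0.0052355  -0.01043954  0.35942106]
2.775 2.875
[(array([298.62688578, 284.73626078]), np.float64(58.0)), (array([298.61400215, 284.72746781]), np.float64(58.25)), (array([298.61399033, 284.72838346]), np.float64(58.1875)), (array([298.61306941, 284.72125813]), np.float64(57.625))]
```

View pics/b.png

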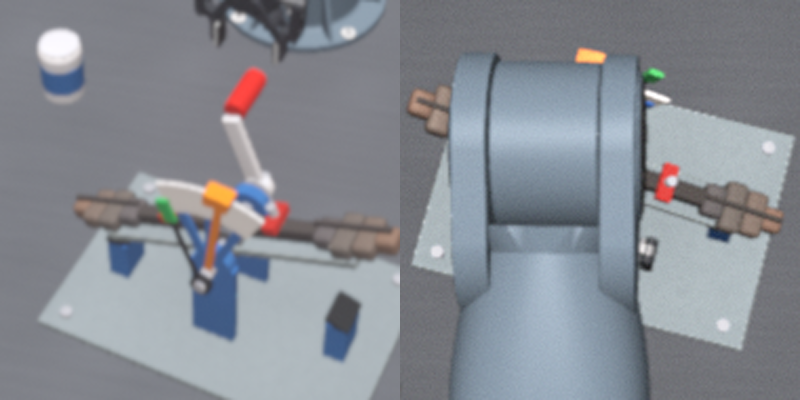

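The scene crop shows the gripper open over the red grip with the pointer and band clear. The top view is blocked by the arm, so I will use the scene camera from here. Descending and gripping.

Emit:
move_arm(
  series=[
    [-0.003, -0.011, 0.1, 0, 0, 0, 70],
    [-0.005, -0.011, 0.2, 0, 0, 0, 65],
    [-0.005, -0.011, 0.3, 0, 0, 0, 60],
    [-0.005, -0.011, 0.36, 0, 0, 0, 55],
    [-0.005, -0.011, 0.36, 0, 0, 0, 45],
    [-0.005, -0.011, 0.36, 0, 0, 0, 36],
    [-0.005, -0.011, 0.36, 0, 0, 0, 28],
    [-0.005, -0.011, 0.36, 0, 0, 0, 20],
    [-0.005, -0.011, 0.36, 0, 0, 0, 20],
  ],
)

```text
t: 4.2
ee_pos: [520.3, 2.2, 263.1]
orientation: [0.112, 0.994, -0.0, 0.001]
force: [-1.5, -1.9, 5.7]
gripper_width: 0.331
gripper_force: 58.6
```

```bash
cat >> h.py <<'E'
REF=np.array([298.615,284.728])
def px(th,r=124): return proj("scene",w(PV,[89,r*np.sin(th),r*np.cos(th)]))[0]
def theta(uv):
    from scipy.optimize import minimize_scalar
    o=REF-px(-.35); return minimize_scalar(lambda a:np.sum((px(a)+o-uv)**2),bounds=(-.5,.5),method="bounded",options=dict(xatol=1e-5)).x
def green(): return cen(capture("scene"),(45,90,40),(85,255,255),(250,250,380,340))
def lever():
    d=env.observe()["ee_pos"][:2]-PV[:2]; return np.arcsin((-np.sin(PV[2])*d[0]+np.cos(PV[2])*d[1])/120)
E
python3 - <<'E'
from h import *
s=env.observe(); print(s["t"],s["ee_pos"],yaw_err(),s["force"],s["gripper_width"]*85.4,s["gripper_force"],"L",lever())
im=capture("scene"); g,a=cen(im,(45,90,40),(85,255,255),(250,250,380,340)); print(g,a,theta(g))
cv2.imwrite("pics/c.png",cv2.resize(im[185:375,220:410],(600,600),interpolation=2))
# index
c=im[265:300,300:345]; h=cv2.cvtColor(c,cv2.COLOR_BGR2HSV)
m=cv2.inRange(h,(8,150,225),(22,255,255)); y,x=np.nonzero(m); print("orange bright",x.mean()+300,y.mean()+265,len(x),m.sum(1)//255)
print({t:proj("scene",w(PV,[75,157*np.sin(t),157*np.cos(t)]))[0].round(1).tolist() for t in(.06,.09,.12,.15)})
E
```

```text
4.2 [520.31077665   2.15669635 263.0713826 ] 0.00011743997085389424 [-1.46564593 -1.88222153  5.70712178] 28.236144050438746 58.61277222633362 L -0.36119947737332353
[298.61157358 284.70260473] 58.1875 -0.35014214651099995
orange bright 323.95744680851067 276.77659574468083 94 [ 0  0  0  0  0  0  0  3  6  9 12 13 14 13 11  7  4  2  0  0  0  0  0  0
  0  0  0  0  0  0  0  0  0  0  0]
{0.06: [319.6, 276.8], 0.09: [321.4, 277.6], 0.12: [323.1, 278.4], 0.15: [324.9, 279.2]}
```

View pics/c.png

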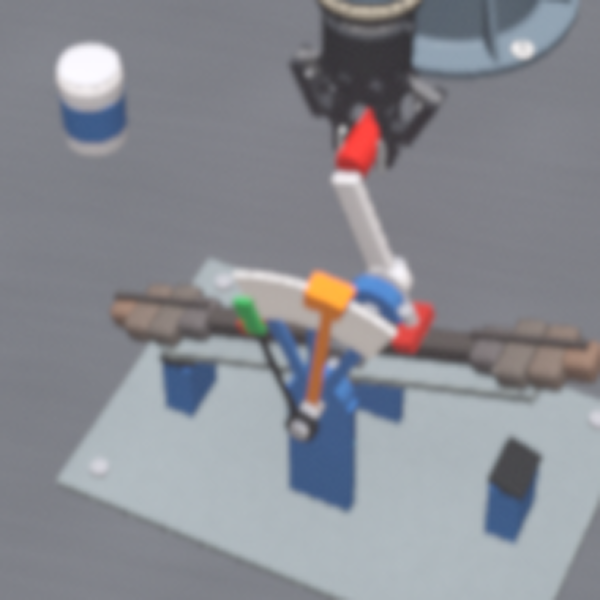

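Emit:
move_arm(
  series=[
    [0, 0.045, -0.012, 0, 0, 0, 20],
    [0, 0.09, -0.022, 0, 0, 0, 20],
    [0, 0.14, -0.028, 0, 0, 0, 20],
    [0, 0.184, -0.03, 0, 0, 0, 20],
    [0, 0.184, -0.03, 0, 0, 0, 20],
    [0, 0.184, -0.03, 0, 0, 0, 20],
  ],
)

```text
t: 5.0
ee_pos: [530.7, 47.1, 270.5]
orientation: [0.112, 0.994, 0.0, 0.001]
force: [0.8, -0.8, 7.7]
gripper_width: 0.333
gripper_force: 59.3
```

```bash
python3 - <<'E'
from h import *
for i in range(3):
    g,a=green(); s=env.observe(); print(s["t"],s["ee_pos"],s["force"],"L",lever(),g,a,"th",theta(g))
E
```

```text
5.05 [530.69894048  46.99865182 270.54065588] [-0.48050399 -0.60162368  6.54941824] L 0.03018584553288004 [298.60875932 284.71179446] 58.6875 th -0.35018528236119806
5.1 [530.67637324  46.96297264 270.53647698] [ 0.26640325 -0.6155842   7.2144047 ] L 0.029853906331226348 [298.62314225 284.74389597] 58.875 th -0.3497677197199425
5.15 [530.67294688  46.94459716 270.56620447] [-0.01033013  0.38030999  7.65051006] L 0.029698197713084656 [298.62446921 284.74018047] 58.875 th -0.3497458637625889
```

Emit:
move_arm(
  series=[
    [0, 0.019, 0.001, 0, 0, 0, 20],
    [0, 0.038, 0.003, 0, 0, 0, 20],
    [0, 0.038, 0.003, 0, 0, 0, 20],
    [0, 0.038, 0.003, 0, 0, 0, 20],
  ],
)

```text
t: 5.65
ee_pos: [532.8, 56.3, 269.8]
orientation: [0.112, 0.994, 0.0, 0.001]
force: [0.0, -0.1, 6.8]
gripper_width: 0.331
gripper_force: 59.3
```

```bash
cat > look.py <<'E'
from h import *
import json,sys
out=open("log.txt","a"); 
for i in range(int(sys.argv[1]) if len(sys.argv)>1 else 2):
    t=env.observe()["t"]; L=lever(); g,a=green(); th=theta(g); print(round(t,3),"L %.4f th %.4f"%(L,th),g.round(2),a)
    out.write(f"{t} {L} {th}\n")
E
python3 look.py 2
```

```text
5.65 L 0.1096 th -0.3502 [298.61 284.7 ] 58.125
5.7 L 0.1095 th -0.3498 [298.62 284.74] 58.6875
```

Emit:
move_arm(
  series=[
    [0, 0.01, 0.001, 0, 0, 0, 20],
    [0, 0.019, 0.002, 0, 0, 0, 20],
    [0, 0.019, 0.002, 0, 0, 0, 20],
    [0, 0.019, 0.002, 0, 0, 0, 20],
  ],
)

```text
t: 6.25
ee_pos: [533.9, 60.8, 269.2]
orientation: [0.112, 0.994, 0.0, 0.001]
force: [0.6, 0.1, 6.3]
gripper_width: 0.337
gripper_force: 59.3
```

```bash
python3 look.py 2
```

```text
6.25 L 0.1491 th -0.3494 [298.64 284.71] 59.0
6.3 L 0.1490 th -0.3495 [298.64 284.69] 59.0625
```

Emit:
move_arm(
  series=[
    [0, 0.012, 0.001, 0, 0, 0, 20],
    [0, 0.012, 0.001, 0, 0, 0, 20],
    [0, 0.012, 0.001, 0, 0, 0, 20],
    [0, 0.012, 0.001, 0, 0, 0, 20],
  ],
)

```text
t: 6.85
ee_pos: [534.6, 63.9, 268.7]
orientation: [0.112, 0.994, 0.0, 0.001]
force: [3.6, 0.1, 5.9]
gripper_width: 0.33
gripper_force: 59.2
```

```bash
python3 look.py 2
```

```text
6.85 L 0.1753 th -0.3264 [299.6  284.97] 60.75
6.9 L 0.1751 th -0.3226 [299.76 284.96] 61.0625
```

```bash
cat > cmd.txt <<'E'
5.65 0.1096
5.7 0.1095
5.825 0.130
5.95 0.149
6.35 0.149
6.475 0.1752
6.9 0.1752
E
cat > plan.py <<'E'
# usage: plan.py target vmax nrows [nlook] ; then rows are printed as tool dy,dz
from h import *
import sys
from scipy.optimize import least_squares
tgt,vm,n=float(sys.argv[1]),float(sys.argv[2]),int(sys.argv[3]); nl=int(sys.argv[4]) if len(sys.argv)>4 else 2
H=0.005; D=float(__import__("os").environ.get("LAG",".03"))
with open("log.txt","a") as o:
    for i in range(nl):
        t=env.observe()["t"]; L=lever(); g,a=green(); o.write(f"{t} {L} {theta(g)}\n")
t0=env.observe()["t"]; L0=lever()
M=np.loadtxt("log.txt"); C=np.loadtxt("cmd.txt")
def sim(th,om,Ls,p):
    a1,a2,b,d=p; o=[(th,om)]; dL=np.diff(Ls)/H
    for L,v in zip(Ls[:-1],dL):
        acc=a1*(L+b-th)+a2*np.sin(th)-d*(om-v); om+=acc*H; th+=om*H
        if th>=.35: th,om=.35,min(om,0)
        o.append((th,om))
    return np.array(o)
# fit over the free-swing window
ts=max(6.45,t0-float(__import__("os").environ.get("WIN","4"))); k=M[:,0]>ts; Mt=M[k]; tt=np.arange(Mt[0,0],t0+H/2,H); Lt=np.interp(tt-D,C[:,0],C[:,1])
pr=np.array([3.6,5.26,0,.25]); sg=np.array([.5,.6,.03,.05])
idx=np.clip(np.round((Mt[:,0]-tt[0])/H).astype(int),0,len(tt)-1)
f=lambda x: np.r_[(sim(x[0],x[1],Lt,x[2:])[idx,0]-Mt[:,2])/.0015,(x[2:]-pr)/sg,(x[1]-.05)/.15]
r=least_squares(f,np.r_[Mt[0,2],.05,pr]); p=r.x[2:]; S=sim(r.x[0],r.x[1],Lt,p); th,om=S[-1]
print("t %.3f L %.4f th %.4f om %.4f"%(t0,L0,th,om),"p",p.round(3),"resid",((S[idx,0]-Mt[:,2])*1e3).round(1)[-8:],"max om",abs(S[:,1]).max().round(3))
N=18; tf=np.arange(0,N*.125+H/2,H); dr=np.sign(tgt-th)
ref=np.where(dr*(tgt-(th+dr*vm*tf))>0,th+dr*vm*tf,tgt)
Lc=C[-1,1]
def roll(x): 
    Lx=np.interp(tf-D,np.r_[-.2,np.arange(N+1)*.125],np.r_[Lc,Lc,x]); return sim(th,om,Lx,p)
def g(x):
    o=roll(x); return np.r_[(o[::10,0]-ref[::10])*20,np.maximum(abs(o[::10,1])-1.2*vm,0)*60,o[-1,1]*20*(tgt<.3),np.diff(np.r_[Lc,x])*8,np.diff(x,2)*8]
x=least_squares(g,np.full(N,np.clip(Lc,-.5,.5)),bounds=(-.6,.6)).x; o=roll(x)
print("pred th",o[::25,0][1:n+5].round(3),"om",o[::25,1][1:n+5].round(3))
dy=120*(np.sin(x)-np.sin(Lc))/250; dz=-120*(np.cos(x)-np.cos(Lc))/250
rows=[[0,round(a,3),round(b,3),0,0,0,20] for a,b in zip(dy[:n],dz[:n])]
print(rows)
Lr=np.arcsin(np.sin(Lc)+np.array([q[1] for q in rows])*250/120)
with open("cmd.txt","a") as c:
    c.write(f"{t0} {Lc}\n"); [c.write(f"{t0+.125*(i+1)} {l}\n") for i,l in enumerate(Lr)]
print("Lcmd",Lr.round(3),"cmd prev %.4f"%Lc)
E
python3 plan.py 0.115 0.2 4 1
```

```text
t 7.000 L 0.1756 th -0.3148 om 0.0845 p [ 3.596  5.264 -0.     0.25 ] resid [ 0.1 -0.1  0.1] max om 0.085
pred th [-0.302 -0.282 -0.257 -0.228 -0.199 -0.169 -0.141 -0.114] om [0.128 0.182 0.218 0.236 0.238 0.231 0.219 0.209]
[[0, np.float64(0.043), np.float64(0.01), 0, 0, 0, 20], [0, np.float64(0.033), np.float64(0.007), 0, 0, 0, 20], [0, np.float64(0.014), np.float64(0.003), 0, 0, 0, 20], [0, np.float64(-0.01), np.float64(-0.002), 0, 0, 0, 20]]
Lcmd [0.267 0.246 0.205 0.154] cmd prev 0.1752
```

Emit:
move_arm(
  series=[
    [0, 0.043, 0.01, 0, 0, 0, 20],
    [0, 0.033, 0.007, 0, 0, 0, 20],
    [0, 0.014, 0.003, 0, 0, 0, 20],
    [0, -0.01, -0.002, 0, 0, 0, 20],
  ],
)

```text
t: 7.5
ee_pos: [534.0, 61.4, 269.2]
orientation: [0.112, 0.994, 0.0, 0.001]
force: [4.1, -1.0, 3.5]
gripper_width: 0.332
gripper_force: 59.2
```

```bash
python3 plan.py 0.115 0.2 5 2
```

```text
t 7.600 L 0.1510 th -0.2038 om 0.2488 p [ 3.597  5.261 -0.     0.25 ] resid [ 0.1 -0.1  0.1 -0.   0. ] max om 0.249
pred th [-0.173 -0.146 -0.121 -0.098 -0.075 -0.051 -0.027 -0.001  0.024] om [0.235 0.206 0.19  0.183 0.185 0.192 0.2   0.205 0.201]
[[0, np.float64(-0.056), np.float64(-0.005), 0, 0, 0, 20], [0, np.float64(-0.057), np.float64(-0.005), 0, 0, 0, 20], [0, np.float64(-0.054), np.float64(-0.005), 0, 0, 0, 20], [0, np.float64(-0.049), np.float64(-0.005), 0, 0, 0, 20], [0, np.float64(-0.046), np.float64(-0.005), 0, 0, 0, 20]]
Lcmd [0.037 0.035 0.041 0.051 0.058] cmd prev 0.1541
```

Emit:
move_arm(
  series=[
    [0, -0.056, -0.005, 0, 0, 0, 20],
    [0, -0.057, -0.005, 0, 0, 0, 20],
    [0, -0.054, -0.005, 0, 0, 0, 20],
    [0, -0.049, -0.005, 0, 0, 0, 20],
    [0, -0.046, -0.005, 0, 0, 0, 20],
  ],
)

```text
t: 8.22
ee_pos: [531.4, 50.5, 270.4]
orientation: [0.112, 0.994, 0.0, 0.001]
force: [3.4, -1.3, 6.1]
gripper_width: 0.338
gripper_force: 59.3
```

```bash
python3 plan.py 0.115 0.2 7 2
```

```text
t 8.325 L 0.0602 th -0.0737 om 0.1543 p [ 3.595  5.275 -0.006  0.259] resid [-0.3 -0.1  0.5  0.1 -0.3  0.3 -0.3] max om 0.242
pred th [-0.053 -0.03  -0.003  0.024  0.05   0.073  0.092  0.106  0.115  0.119
  0.12 ] om [ 0.175  0.201  0.216  0.216  0.201  0.172  0.132  0.089  0.05   0.019
 -0.001]
[[0, np.float64(0.024), np.float64(0.002), 0, 0, 0, 20], [0, np.float64(0.015), np.float64(0.001), 0, 0, 0, 20], [0, np.float64(-0.002), np.float64(-0.0), 0, 0, 0, 20], [0, np.float64(-0.023), np.float64(-0.001), 0, 0, 0, 20], [0, np.float64(-0.046), np.float64(-0.0), 0, 0, 0, 20], [0, np.float64(-0.067), np.float64(0.001), 0, 0, 0, 20], [0, np.float64(-0.082), np.float64(0.002), 0, 0, 0, 20]]
Lcmd [ 0.108  0.089  0.053  0.01  -0.038 -0.082 -0.113] cmd prev 0.0577
```

Emit:
move_arm(
  series=[
    [0, 0.024, 0.002, 0, 0, 0, 20],
    [0, 0.015, 0.001, 0, 0, 0, 20],
    [0, -0.002, 0, 0, 0, 0, 20],
    [0, -0.023, -0.001, 0, 0, 0, 20],
    [0, -0.046, 0, 0, 0, 0, 20],
    [0, -0.067, 0.001, 0, 0, 0, 20],
    [0, -0.082, 0.002, 0, 0, 0, 20],
  ],
)

```text
t: 9.2
ee_pos: [526.7, 30.3, 269.9]
orientation: [0.112, 0.994, 0.0, 0.0]
force: [3.3, -0.7, 7.3]
gripper_width: 0.333
gripper_force: 59.3
```

```bash
python3 - <<'E'
from h import *
im=capture("scene"); cv2.imwrite("pics/d.png",cv2.resize(im[240:350,260:370],(600,600),interpolation=2))
E
python3 plan.py 0.115 0.2 6 1
```

```text
t 9.300 L -0.1142 th 0.1555 om 0.2122 p [3.497 5.443 0.014 0.264] resid [-0.7  0.   0.9  0.1 -0.6  0.1  0.1 -0. ] max om 0.264
pred th [0.177 0.181 0.172 0.156 0.139 0.124 0.114 0.109 0.108 0.109] om [ 0.107 -0.026 -0.106 -0.139 -0.132 -0.1   -0.06  -0.024  0.001  0.014]
[[0, np.float64(-0.138), np.float64(0.037), 0, 0, 0, 20], [0, np.float64(-0.12), np.float64(0.03), 0, 0, 0, 20], [0, np.float64(-0.079), np.float64(0.016), 0, 0, 0, 20], [0, np.float64(-0.027), np.float64(0.004), 0, 0, 0, 20], [0, np.float64(0.018), np.float64(-0.002), 0, 0, 0, 20], [0, np.float64(0.046), np.float64(-0.003), 0, 0, 0, 20]]
Lcmd [-0.412 -0.372 -0.281 -0.17  -0.076 -0.017] cmd prev -0.1134
```

View pics/d.png

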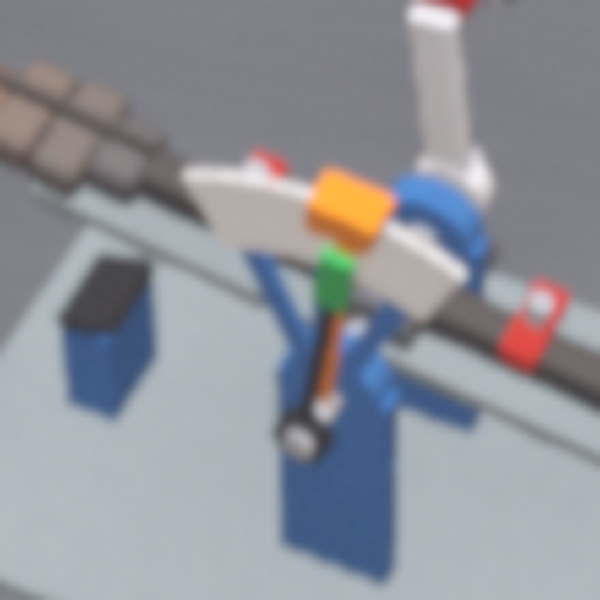

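```bash
python3 - <<'E'
from h import *
s=cv2.imread("pics/scene0.png"); d=cv2.resize(cv2.imread("pics/d.png"),(440,440),interpolation=cv2.INTER_AREA) # 4x, origin 260,240
d0=cv2.resize(s[240:350,260:370],(440,440),interpolation=2)
for n,im in(("scene0",d0),("d",d)):
    h=cv2.cvtColor(im,cv2.COLOR_BGR2HSV)
    m=cv2.inRange(h,(6,130,90),(20,255,255))
    print(n,"orange rows (row,mid,width)",[(r/4+240,round(np.nonzero(m[r])[0].mean()/4+260,2),np.count_nonzero(m[r])/4) for r in range(100,320,8) if m[r].any()])
print("REF off",REF-px(-.35))
for t in(-.35,0,.05,.1,.15,.2):
    a=proj("scene",w(PV,[[80,r*np.sin(t),r*np.cos(t)] for r in(0,30,100,148,166)])); e=a[2]-a[1]; print(t,"slope dx/dup",round(-e[0]/e[1],4),a.round(1).tolist())
E
```

```text
scene0 orange rows (row,mid,width) [(273.0, np.float64(321.75), np.float64(6.75)), (275.0, np.float64(324.0), np.float64(11.75)), (277.0, np.float64(324.25), np.float64(14.25)), (279.0, np.float64(324.0), np.float64(14.75)), (281.0, np.float64(323.25), np.float64(12.75)), (283.0, np.float64(324.75), np.float64(8.25)), (285.0, np.float64(324.5), np.float64(5.25)), (287.0, np.float64(323.12), np.float64(2.5)), (289.0, np.float64(322.75), np.float64(2.25)), (291.0, np.float64(322.5), np.float64(2.75)), (293.0, np.float64(322.12), np.float64(3.0)), (295.0, np.float64(322.0), np.float64(3.25)), (297.0, np.float64(321.75), np.float64(3.25)), (299.0, np.float64(321.0), np.float64(2.75)), (301.0, np.float64(320.5), np.float64(2.25)), (303.0, np.float64(320.12), np.float64(2.0)), (305.0, np.float64(320.0), np.float64(2.25)), (307.0, np.float64(319.62), np.float64(2.5)), (309.0, np.float64(319.38), np.float64(2.5)), (311.0, np.float64(319.0), np.float64(2.25))]
d orange rows (row,mid,width) [(273.0, np.float64(321.75), np.float64(6.75)), (275.0, np.float64(324.0), np.float64(11.75)), (277.0, n
[... 518 characters left out ...]
loat64(319.25), np.float64(1.75))]
REF off [0.68020519 0.10252442]
-0.35 slope dx/dup -0.4615 [[315.6, 316.8], [311.9, 308.7], [302.8, 289.0], [296.3, 275.0], [293.8, 269.6]]
0 slope dx/dup -0.0131 [[315.6, 316.8], [315.5, 309.6], [315.3, 292.1], [315.1, 279.4], [315.1, 274.5]]
0.05 slope dx/dup 0.0633 [[315.6, 316.8], [316.1, 309.8], [317.1, 292.8], [317.9, 280.4], [318.2, 275.6]]
0.1 slope dx/dup 0.1448 [[315.6, 316.8], [316.6, 310.1], [319.0, 293.6], [320.7, 281.6], [321.4, 277.0]]
0.15 slope dx/dup 0.2322 [[315.6, 316.8], [317.1, 310.3], [320.8, 294.4], [323.5, 282.9], [324.5, 278.4]]
0.2 slope dx/dup 0.3268 [[315.6, 316.8], [317.7, 310.6], [322.6, 295.3], [326.3, 284.2], [327.7, 279.9]]
```

Emit:
move_arm(
  series=[
    [0, -0.138, 0.037, 0, 0, 0, 20],
    [0, -0.12, 0.03, 0, 0, 0, 20],
    [0, -0.079, 0.016, 0, 0, 0, 20],
    [0, -0.027, 0.004, 0, 0, 0, 20],
  ],
)

```text
t: 9.8
ee_pos: [525.2, 23.8, 269.1]
orientation: [0.112, 0.994, 0.0, 0.0]
force: [3.5, -1.1, 4.6]
gripper_width: 0.336
gripper_force: 62.3
```

```bash
sed -i '$d' cmd.txt; sed -i '$d' cmd.txt; sed -i 's/\[0,round(a,3),round(b,3),0,0,0,20\]/[0,round(float(a),3),round(float(b),3),0,0,0,20]/' plan.py; python3 plan.py 0.1 0.15 4 3
```

```text
t 9.950 L -0.1646 th 0.0672 om -0.3096 p [4.102 6.216 0.01  0.353] resid [-0.9 -1.   1.4  1.3 -1.5  0.1  0.5 -0.1] max om 0.31
pred th [0.036 0.037 0.053 0.073 0.09  0.102 0.108 0.108] om [-0.124  0.083  0.154  0.157  0.12   0.07   0.025 -0.006]
[[0, 0.279, 0.036, 0, 0, 0, 20], [0, 0.207, 0.01, 0, 0, 0, 20], [0, 0.131, -0.004, 0, 0, 0, 20], [0, 0.068, -0.007, 0, 0, 0, 20]]
Lcmd [ 0.424  0.265  0.104 -0.028] cmd prev -0.1703
```

```bash
sed -i 's/^pr=.*/pr=np.array([3.6,5.26,0,.25]); sg=np.array([1.,1.5,.06,.3])/; s/"WIN","4"/"WIN","30"/' plan.py
cat > fit.py <<'E'
import numpy as np
src=open("plan.py").read()
pre=src.split("# fit over")[0].replace("for i in range(nl)","for i in range(0)")
import sys; sys.argv=["x","0.1","0.1","4"]
exec(pre)
k=(M[:,0]>6.45); Mt=M[k]; tt=np.arange(Mt[0,0],t0+H/2,H); idx=np.clip(np.round((Mt[:,0]-tt[0])/H).astype(int),0,len(tt)-1)
pr=np.array([3.6,5.26,0,.25]); sg=np.array([1.,1.5,.06,.3])
for D in (0,.03,.06,.09,.12):
    Lt=np.interp(tt-D,C[:,0],C[:,1])
    f=lambda x: np.r_[(sim(x[0],x[1],Lt,x[2:])[idx,0]-Mt[:,2])/.0015,(x[2:]-pr)/sg]
    r=least_squares(f,np.r_[Mt[0,2],.05,pr]); S=sim(r.x[0],r.x[1],Lt,r.x[2:]); print(D,"cost %.2f"%r.cost,r.x[2:].round(3),S[-1].round(4),((S[idx,0]-Mt[:,2])*1e3).round(1))
E
cp cmd.txt cmd_bak.txt; head -n -5 cmd_bak.txt > cmd.txt; tail -3 cmd.txt; python3 fit.py
```

```text
9.55 -0.37169469302568586
9.675 -0.2814805688744078
9.8 -0.17026641799993653
0 cost 0.49 [4.073 6.198 0.011 0.297] [ 0.0675 -0.3052] [ 0.4 -0.1 -0.3  0.  -0.1  0.2  0.1 -0.1 -0.4  0.4  0. ]
0.03 cost 0.86 [4.213 6.436 0.015 0.406] [ 0.0678 -0.3001] [ 0.5 -0.1 -0.4 -0.1 -0.1  0.3  0.1 -0.2 -0.4  0.3  0.1]
0.06 cost 1.39 [4.316 6.611 0.02  0.526] [ 0.0684 -0.2906] [ 0.6 -0.2 -0.5 -0.2 -0.   0.4  0.1 -0.3 -0.3  0.1  0.2]
0.09 cost 2.17 [4.364 6.691 0.025 0.66 ] [ 0.0692 -0.2747] [ 0.8 -0.2 -0.7 -0.4  0.1  0.6  0.1 -0.4 -0.2 -0.   0.3]
0.12 cost 3.23 [4.335 6.64  0.032 0.809] [ 0.0702 -0.2505] [ 1.  -0.2 -0.9 -0.5  0.3  0.7  0.1 -0.5 -0.  -0.1  0.3]
```

```bash
LAG=0 python3 plan.py 0.1 0.15 4 0
```

```text
t 9.950 L -0.1646 th 0.0675 om -0.3052 p [4.072 6.196 0.011 0.298] resid [ 0.  -0.1  0.2  0.1 -0.1 -0.4  0.4  0. ] max om 0.305
pred th [0.042 0.044 0.058 0.076 0.092 0.102 0.107 0.108] om [-0.062  0.075  0.136  0.138  0.105  0.061  0.021 -0.006]
[[0, 0.263, 0.029, 0, 0, 0, 20], [0, 0.199, 0.008, 0, 0, 0, 20], [0, 0.129, -0.005, 0, 0, 0, 20], [0, 0.07, -0.007, 0, 0, 0, 20]]
Lcmd [ 0.388  0.248  0.099 -0.024] cmd prev -0.1703
```

Emit:
move_arm(
  series=[
    [0, 0.24, 0.02, 0, 0, 0, 20],
    [0, 0.21, 0.01, 0, 0, 0, 20],
    [0, 0.129, -0.005, 0, 0, 0, 20],
    [0, 0.07, -0.007, 0, 0, 0, 20],
  ],
)

```text
t: 10.45
ee_pos: [529.0, 40.8, 271.0]
orientation: [0.111, 0.994, 0.0, 0.001]
force: [0.9, -0.2, 9.6]
gripper_width: 0.33
gripper_force: 70.1
```

```bash
python3 - <<'E'
l=open("cmd.txt").read().split("\n"); 
n=[i for i,x in enumerate(l) if x.startswith("10.075")][0]
l[n]="10.075 0.337"; l[n+1]="10.2 0.271"; open("cmd.txt","w").write("\n".join(l))
E
sed -i 's/"LAG",".03"/"LAG","0"/' plan.py; python3 plan.py 0.1 0.12 5 3
```

```text
t 10.600 L -0.0259 th 0.0661 om 0.0986 p [4.111 6.252 0.008 0.258] resid [ 0.7 -0.5  0.2  0.4 -0.6 -1.1  0.3  0.8] max om 0.32
pred th [0.078 0.088 0.095 0.1   0.102 0.103 0.102 0.101 0.1  ] om [ 0.089  0.071  0.048  0.027  0.01  -0.001 -0.006 -0.007 -0.006]
[[0, -0.017, 0.001, 0, 0, 0, 20], [0, -0.027, 0.001, 0, 0, 0, 20], [0, -0.034, 0.002, 0, 0, 0, 20], [0, -0.035, 0.002, 0, 0, 0, 20], [0, -0.033, 0.002, 0, 0, 0, 20]]
Lcmd [-0.059 -0.08  -0.095 -0.097 -0.092] cmd prev -0.0236
```

Emit:
move_arm(
  series=[
    [0, -0.017, 0.001, 0, 0, 0, 20],
    [0, -0.027, 0.001, 0, 0, 0, 20],
    [0, -0.034, 0.002, 0, 0, 0, 20],
    [0, -0.035, 0.002, 0, 0, 0, 20],
    [0, -0.033, 0.002, 0, 0, 0, 20],
  ],
)

```text
t: 11.22
ee_pos: [527.2, 32.9, 270.4]
orientation: [0.112, 0.994, 0.0, 0.0]
force: [-0.4, -0.7, 11.8]
gripper_width: 0.329
gripper_force: 70.3
```

```bash
python3 plan.py 0.1 0.12 5 2
```

```text
t 11.325 L -0.0901 th 0.0773 om -0.0444 p [3.712 5.49  0.006 0.262] resid [-0.5  0.5  0.2 -0.6 -0.3 -0.8 -0.   0.6] max om 0.302
pred th [0.074 0.075 0.08  0.087 0.093 0.098 0.101 0.102 0.102] om [-0.005  0.028  0.048  0.053  0.046  0.032  0.017  0.005 -0.003]
[[0, 0.062, -0.002, 0, 0, 0, 20], [0, 0.059, -0.002, 0, 0, 0, 20], [0, 0.046, -0.002, 0, 0, 0, 20], [0, 0.03, -0.002, 0, 0, 0, 20], [0, 0.016, -0.001, 0, 0, 0, 20]]
Lcmd [ 0.037  0.031  0.003 -0.03  -0.059] cmd prev -0.0925
```

Emit:
move_arm(
  series=[
    [0, 0.062, -0.002, 0, 0, 0, 20],
    [0, 0.059, -0.002, 0, 0, 0, 20],
    [0, 0.046, -0.002, 0, 0, 0, 20],
    [0, 0.03, -0.002, 0, 0, 0, 20],
    [0, 0.016, -0.001, 0, 0, 0, 20],
  ],
)

```text
t: 11.95
ee_pos: [528.1, 36.9, 270.7]
orientation: [0.112, 0.994, 0.0, 0.001]
force: [-1.3, -0.1, 13.5]
gripper_width: 0.33
gripper_force: 70.4
```

```bash
python3 plan.py 0.1 0.12 5 2
```

```text
t 12.050 L -0.0584 th 0.0960 om 0.0396 p [3.696 5.462 0.006 0.262] resid [ 0.3 -0.4 -0.1 -0.7 -0.4  0.2 -0.7  0.9] max om 0.301
pred th [0.1   0.102 0.103 0.103 0.102 0.101 0.1   0.1   0.1  ] om [ 0.024  0.011  0.001 -0.005 -0.007 -0.007 -0.005 -0.002 -0.001]
[[0, -0.011, 0.001, 0, 0, 0, 20], [0, -0.011, 0.001, 0, 0, 0, 20], [0, -0.008, 0.001, 0, 0, 0, 20], [0, -0.004, 0.0, 0, 0, 0, 20], [0, -0.0, 0.0, 0, 0, 0, 20]]
Lcmd [-0.082 -0.082 -0.076 -0.067 -0.059] cmd prev -0.0591
```

Emit:
move_arm(
  series=[
    [0, -0.011, 0, 0, 0, 0, 20],
    [0, -0.011, -0.001, 0, 0, 0, 20],
    [0, -0.008, -0.002, 0, 0, 0, 20],
    [0, -0.004, -0.003, 0, 0, 0, 20],
    [0, 0, -0.003, 0, 0, 0, 20],
  ],
)

```text
t: 12.68
ee_pos: [528.0, 36.9, 270.9]
orientation: [0.112, 0.994, 0.0, 0.0]
force: [2.4, -0.6, 6.1]
gripper_width: 0.334
gripper_force: 70.0
```

```bash
python3 plan.py 0.1 0.12 6 2
```

```text
t 12.775 L -0.0566 th 0.0971 om -0.0137 p [3.673 5.413 0.006 0.264] resid [ 0.3 -0.3 -0.5  0.1 -1.7 -0.2  0.5  0.3] max om 0.3
pred th [0.096 0.096 0.096 0.097 0.099 0.1   0.1   0.1   0.1   0.1  ] om [-0.005  0.003  0.007  0.009  0.008  0.006  0.004  0.001 -0.    -0.001]
[[0, 0.012, -0.001, 0, 0, 0, 20], [0, 0.012, -0.001, 0, 0, 0, 20], [0, 0.009, -0.0, 0, 0, 0, 20], [0, 0.006, -0.0, 0, 0, 0, 20], [0, 0.003, -0.0, 0, 0, 0, 20], [0, 0.001, -0.0, 0, 0, 0, 20]]
Lcmd [-0.034 -0.034 -0.04  -0.047 -0.053 -0.057] cmd prev -0.0591
```

Emit:
move_arm(
  series=[
    [0, 0.012, -0.001, 0, 0, 0, 20],
    [0, 0.012, -0.001, 0, 0, 0, 20],
    [0, 0.009, 0, 0, 0, 0, 20],
    [0, 0.006, 0, 0, 0, 0, 20],
    [0, 0.003, 0, 0, 0, 0, 20],
    [0, 0.001, 0, 0, 0, 0, 20],
  ],
)

```text
t: 13.52
ee_pos: [528.1, 36.9, 270.9]
orientation: [0.112, 0.994, 0.0, 0.0]
force: [2.7, -0.2, 5.0]
gripper_width: 0.332
gripper_force: 69.8
```

```bash
python3 - <<'E'
from h import *
im=capture("scene"); cv2.imwrite("pics/e.png",cv2.resize(im[240:350,260:370],(600,600),interpolation=2))
E
python3 plan.py 0.1 0.12 7 2
```

```text
t 13.675 L -0.0569 th 0.0964 om -0.0014 p [3.66  5.385 0.006 0.266] resid [-0.4  0.2 -1.8 -0.3 -0.4 -0.7  0.2  0.5] max om 0.299
pred th [0.096 0.097 0.098 0.099 0.099 0.1   0.1   0.1   0.1   0.1   0.1  ] om [ 0.002  0.005  0.007  0.007  0.005  0.003  0.002  0.    -0.    -0.001
 -0.001]
[[0, 0.007, -0.0, 0, 0, 0, 20], [0, 0.006, -0.0, 0, 0, 0, 20], [0, 0.004, -0.0, 0, 0, 0, 20], [0, 0.003, -0.0, 0, 0, 0, 20], [0, 0.001, -0.0, 0, 0, 0, 20], [0, 0.0, -0.0, 0, 0, 0, 20], [0, 0.0, -0.0, 0, 0, 0, 20]]
Lcmd [-0.042 -0.044 -0.049 -0.051 -0.055 -0.057 -0.057] cmd prev -0.0570
```

View pics/e.png

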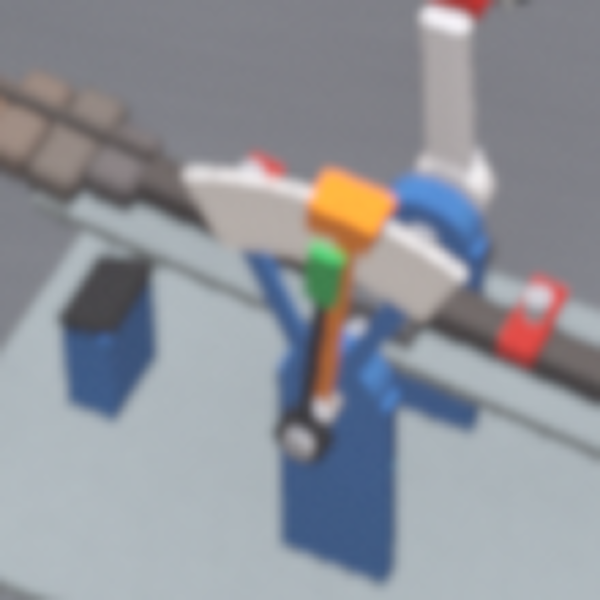

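The pointer, (300,435) to (328,245), lies parallel to the orange index arm, (326,395) to (345,255), so it is mid-band.

Emit:
move_arm(
  series=[
    [0, 0.007, 0, 0, 0, 0, 20],
    [0, 0.006, 0, 0, 0, 0, 20],
    [0, 0.004, 0, 0, 0, 0, 20],
    [0, 0.003, 0, 0, 0, 0, 20],
    [0, 0.001, 0, 0, 0, 0, 20],
    [0, 0, 0, 0, 0, 0, 20],
    [0, 0, 0, 0, 0, 0, 20],
  ],
)

```text
t: 14.55
ee_pos: [528.0, 36.9, 270.9]
orientation: [0.112, 0.994, -0.0, 0.0]
force: [2.2, 0.1, 6.0]
gripper_width: 0.327
gripper_force: 69.8
```

```bash
python3 plan.py 0.1 0.12 7 2
```

```text
t 14.650 L -0.0568 th 0.0925 om -0.0102 p [3.643 5.347 0.006 0.267] resid [-1.6 -0.1 -0.7 -1.  -1.6 -1.5  0.6  0.7] max om 0.298
pred th [0.092 0.093 0.094 0.096 0.098 0.1   0.1   0.101 0.101 0.101 0.1  ] om [ 0.002  0.011  0.016  0.016  0.013  0.009  0.004  0.001 -0.001 -0.002
 -0.002]
[[0, 0.015, -0.001, 0, 0, 0, 20], [0, 0.014, -0.001, 0, 0, 0, 20], [0, 0.009, -0.0, 0, 0, 0, 20], [0, 0.005, -0.0, 0, 0, 0, 20], [0, 0.001, -0.0, 0, 0, 0, 20], [0, -0.002, 0.0, 0, 0, 0, 20], [0, -0.002, 0.0, 0, 0, 0, 20]]
Lcmd [-0.026 -0.028 -0.038 -0.047 -0.055 -0.061 -0.061] cmd prev -0.0570
```

Emit:
move_arm(
  series=[
    [0, 0.015, -0.001, 0, 0, 0, 20],
    [0, 0.014, -0.001, 0, 0, 0, 20],
    [0, 0.009, 0, 0, 0, 0, 20],
    [0, 0.005, 0, 0, 0, 0, 20],
    [0, 0.001, 0, 0, 0, 0, 20],
    [0, -0.002, 0, 0, 0, 0, 20],
    [0, -0.002, 0, 0, 0, 0, 20],
  ],
)

```text
t: 15.52
ee_pos: [527.9, 36.3, 270.9]
orientation: [0.112, 0.994, -0.0, 0.0]
force: [3.5, -0.4, 5.1]
gripper_width: 0.327
gripper_force: 69.8
```

```bash
WIN=5 python3 plan.py 0.1 0.12 6 2
```

```text
t 15.625 L -0.0617 th 0.0874 om -0.0180 p [ 3.13   5.371 -0.019  0.208] resid [ 0.5  0.3 -0.3 -0.2 -0.2 -0.3  0.1  0.1] max om 0.043
pred th [0.086 0.087 0.089 0.093 0.096 0.098 0.1   0.101 0.101 0.101] om [-0.001  0.014  0.023  0.026  0.024  0.018  0.011  0.005  0.    -0.002]
[[0, 0.029, -0.001, 0, 0, 0, 20], [0, 0.027, -0.001, 0, 0, 0, 20], [0, 0.021, -0.001, 0, 0, 0, 20], [0, 0.012, -0.001, 0, 0, 0, 20], [0, 0.004, -0.0, 0, 0, 0, 20], [0, -0.001, 0.0, 0, 0, 0, 20]]
Lcmd [-0.001 -0.005 -0.017 -0.036 -0.053 -0.063] cmd prev -0.0611
```

Emit:
move_arm(
  series=[
    [0, 0.029, -0.001, 0, 0, 0, 20],
    [0, 0.027, -0.001, 0, 0, 0, 20],
    [0, 0.021, -0.001, 0, 0, 0, 20],
    [0, 0.012, -0.001, 0, 0, 0, 20],
    [0, 0.004, 0, 0, 0, 0, 20],
    [0, -0.001, 0, 0, 0, 0, 20],
  ],
)

```text
t: 16.38
ee_pos: [527.8, 36.0, 270.9]
orientation: [0.112, 0.994, -0.0, 0.0]
force: [4.1, -0.8, 5.5]
gripper_width: 0.334
gripper_force: 69.7
```

```bash
WIN=7 python3 plan.py 0.36 0.12 6 2
```

```text
t 16.475 L -0.0651 th 0.1044 om 0.0212 p [3.34  4.571 0.014 0.216] resid [-0.1 -0.  -1.3 -1.5 -0.8 -0.7  0.6  0.5] max om 0.275
pred th [0.109 0.12  0.135 0.152 0.17  0.188 0.206 0.223 0.239 0.255] om [0.065 0.104 0.13  0.143 0.145 0.143 0.139 0.133 0.128 0.123]
[[0, 0.056, -0.0, 0, 0, 0, 20], [0, 0.051, -0.001, 0, 0, 0, 20], [0, 0.036, -0.001, 0, 0, 0, 20], [0, 0.017, -0.001, 0, 0, 0, 20], [0, 0.003, -0.0, 0, 0, 0, 20], [0, -0.005, 0.0, 0, 0, 0, 20]]
Lcmd [ 0.053  0.043  0.012 -0.028 -0.057 -0.074] cmd prev -0.0632
```

Emit:
move_arm(
  series=[
    [0, 0.05, 0, 0, 0, 0, 20],
    [0, 0.045, -0.001, 0, 0, 0, 20],
    [0, 0.026, -0.001, 0, 0, 0, 20],
    [0, 0.004, -0.001, 0, 0, 0, 20],
  ],
)

```text
t: 16.98
ee_pos: [528.0, 36.8, 271.0]
orientation: [0.112, 0.994, -0.0, 0.0]
force: [4.6, -1.0, 2.7]
gripper_width: 0.333
gripper_force: 69.6
```

```bash
python3 - <<'E'
import numpy as np
l=open("cmd.txt").read().strip().split("\n")[:-6]
Lc=float(l[-1].split()[1])
for i,d in enumerate((.05,.045,.026,.004)): l.append(f"{16.475+.125*(i+1)} {np.arcsin(np.sin(Lc)+d*250/120)}")
open("cmd.txt","w").write("\n".join(l)+"\n")
E
tail -5 cmd.txt; WIN=30 python3 plan.py 0.36 0.12 4 2
```

```text
16.475 -0.06323705887157564
16.6 0.04098321785482554
16.725 0.030559835852413134
16.85 -0.009028376567810576
16.975 -0.05488914493321753
t 17.075 L -0.0603 th 0.1118 om -0.1448 p [ -3.583 -11.873  -0.252   4.614] resid [ 33.2  33.7  30.   30.2  13.7   8.5 -13.1 -28.1] max om 1.978
pred th [0.093 0.076 0.074 0.089 0.107 0.125 0.143 0.161] om [-0.143 -0.139  0.082  0.144  0.142  0.143  0.142  0.143]
[[0, -0.012, 0.001, 0, 0, 0, 20], [0, -0.028, 0.002, 0, 0, 0, 20], [0, -0.015, 0.001, 0, 0, 0, 20], [0, -0.008, 0.0, 0, 0, 0, 20]]
Lcmd [-0.08  -0.113 -0.086 -0.072] cmd prev -0.0549
```

```bash
head -n -5 cmd.txt > c2; mv c2 cmd.txt; sed -i 's/^pr=.*/pr=np.array([3.85,5.75,0.003,.27]); sg=np.array([.3,.4,.015,.05])/' plan.py
for W in 1.5 2.6 3.6; do cp cmd.txt keep; WIN=$W python3 plan.py 0.36 0.12 5 0; cp keep cmd.txt; done; tail -3 log.txt
```

```text
t 17.075 L -0.0603 th 0.1541 om 0.1080 p [ 3.907e+00  5.657e+00 -1.000e-03  2.720e-01] resid [ 0.2 -0.2 -0.6  0.5] max om 0.111
pred th [0.168 0.182 0.198 0.213 0.228 0.244 0.259 0.274 0.289] om [0.114 0.119 0.122 0.124 0.124 0.123 0.121 0.119 0.118]
[[0, 0.002, -0.0, 0, 0, 0, 20], [0, -0.001, 0.0, 0, 0, 0, 20], [0, -0.005, 0.0, 0, 0, 0, 20], [0, -0.01, 0.001, 0, 0, 0, 20], [0, -0.015, 0.001, 0, 0, 0, 20]]
Lcmd [-0.051 -0.057 -0.065 -0.076 -0.086] cmd prev -0.0549
t 17.075 L -0.0603 th 0.1549 om 0.1148 p [3.807e+00 5.508e+00 4.000e-03 2.780e-01] resid [-0.1 -0.2  0.9  0.7 -0.8 -1.2 -0.3  1. ] max om 0.115
pred th [0.169 0.184 0.199 0.215 0.23  0.245 0.26  0.275 0.29 ] om [0.118 0.12  0.121 0.122 0.121 0.12  0.119 0.119 0.118]
[[0, -0.002, 0.0, 0, 0, 0, 20], [0, -0.006, 0.0, 0, 0, 0, 20], [0, -0.01, 0.001, 0, 0, 0, 20], [0, -0.014, 0.001, 0, 0, 0, 20], [0, -0.018, 0.001, 0, 0, 0, 20]]
Lcmd [-0.059 -0.067 -0.076 -0.084 -0.092] cmd prev -0.0549
t 17.075 L -0.0603 th 0.1551 om 0.1161 p [3.676e+00 5.437e+00 2.000e-03 2.790e-01] resid [ 0.7  0.5  0.3  0.2 -1.  -1.4 -0.2  1.2] max om 0.116
pred th [0.17  0.185 0.2   0.215 0.23  0.245 0.26  0.275 0.29 ] om [0.119 0.12  0.121 0.121 0.121 0.12  0.119 0.118 0.118]
[[0, -0.004, 0.0, 0, 0, 0, 20], [0, -0.008, 0.001, 0, 0, 0, 20], [0, -0.012, 0.001, 0, 0, 0, 20], [0, -0.016, 0.001, 0, 0, 0, 20], [0, -0.02, 0.002, 0, 0, 0, 20]]
Lcmd [-0.063 -0.072 -0.08  -0.088 -0.097] cmd prev -0.0549
16.425 -0.06575971747519432 0.10279008249010207
16.975 -0.05765459357029618 0.1438773302897573
17.025 -0.06238878458248686 0.1481611990834979
```

Consistent. I will use the middle plan, one row at a time shortened to 5 rows.

Emit:
move_arm(
  series=[
    [0, -0.002, 0, 0, 0, 0, 20],
    [0, -0.006, 0, 0, 0, 0, 20],
    [0, -0.01, 0.001, 0, 0, 0, 20],
    [0, -0.014, 0.001, 0, 0, 0, 20],
    [0, -0.018, 0.001, 0, 0, 0, 20],
  ],
)

```text
t: 17.7
ee_pos: [527.0, 32.8, 270.7]
orientation: [0.112, 0.994, -0.0, -0.0]
force: [5.3, -0.8, 2.2]
gripper_width: 0.334
gripper_force: 69.5
```

```bash
python3 - <<'E'
import numpy as np
l=open("cmd.txt").read().strip().split("\n"); Lc=float(l[-1].split()[1]); l.append(f"17.075 {Lc}")
for i,d in enumerate((-.002,-.006,-.01,-.014,-.018)): l.append(f"{17.075+.125*(i+1)} {np.arcsin(np.sin(Lc)+d*250/120)}")
open("cmd.txt","w").write("\n".join(l)+"\n")
E
WIN=2 python3 plan.py 0.37 0.1 5 2; tail -2 log.txt
```

```text
t 17.800 L -0.0927 th 0.2474 om 0.1385 p [3.856e+00 5.723e+00 1.000e-03 2.700e-01] resid [ 0.3 -0.3 -0.7  0.7  0.  -0. ] max om 0.139
pred th [0.263 0.276 0.287 0.298 0.309 0.321 0.334 0.348 0.35 ] om [0.11  0.095 0.088 0.088 0.091 0.098 0.108 0.119 0.   ]
[[0, -0.035, 0.005, 0, 0, 0, 20], [0, -0.028, 0.003, 0, 0, 0, 20], [0, -0.023, 0.003, 0, 0, 0, 20], [0, -0.019, 0.002, 0, 0, 0, 20], [0, -0.016, 0.002, 0, 0, 0, 20]]
Lcmd [-0.166 -0.151 -0.141 -0.132 -0.126] cmd prev -0.0925
17.7 -0.09236850130803709 0.2337939665374946
17.75 -0.09307617060213169 0.2405948407680196
```

Emit:
move_arm(
  series=[
    [0, -0.035, 0.005, 0, 0, 0, 20],
    [0, -0.028, 0.003, 0, 0, 0, 20],
    [0, -0.023, 0.003, 0, 0, 0, 20],
    [0, -0.019, 0.002, 0, 0, 0, 20],
    [0, -0.016, 0.002, 0, 0, 0, 20],
  ],
)

```text
t: 18.42
ee_pos: [526.1, 28.9, 270.3]
orientation: [0.112, 0.994, 0.0, -0.0]
force: [5.0, -1.3, 3.6]
gripper_width: 0.33
gripper_force: 69.5
```

```bash
WIN=2 python3 plan.py 0.37 0.08 5 2; tail -2 log.txt
```

```text
t 18.525 L -0.1252 th 0.3075 om 0.0702 p [3.918e+00 5.685e+00 4.000e-03 2.690e-01] resid [-0.7  0.8  0.1 -0.2 -0.4  0.4] max om 0.133
pred th [0.317 0.326 0.337 0.348 0.35  0.35  0.35  0.35  0.35 ] om [0.075 0.08  0.087 0.096 0.    0.    0.    0.    0.   ]
[[0, 0.001, -0.0, 0, 0, 0, 20], [0, 0.001, -0.0, 0, 0, 0, 20], [0, 0.001, -0.0, 0, 0, 0, 20], [0, 0.001, -0.0, 0, 0, 0, 20], [0, 0.001, -0.0, 0, 0, 0, 20]]
Lcmd [-0.124 -0.124 -0.124 -0.124 -0.124] cmd prev -0.1260
18.425 -0.12574543572569155 0.3009805636527924
18.475 -0.12477422282095002 0.30362064118484666
```

Lands at about 0.1 rad/s. I will hold through the landing.

Emit:
move_arm(
  series=[
    [0, 0.001, 0, 0, 0, 0, 20],
    [0, 0.001, 0, 0, 0, 0, 20],
    [0, 0.001, 0, 0, 0, 0, 20],
    [0, 0.001, 0, 0, 0, 0, 20],
    [0, 0.001, 0, 0, 0, 0, 20],
    [0, 0.001, 0, 0, 0, 0, 20],
  ],
)

```text
t: 19.27
ee_pos: [526.2, 29.2, 270.3]
orientation: [0.112, 0.994, 0.0, 0.0]
force: [5.4, -1.7, 3.2]
gripper_width: 0.328
gripper_force: 69.5
```

```bash
python3 look.py 3
```

```text
19.275 L -0.1234 th 0.3562 [330.61 296.46] 52.4375
19.325 L -0.1237 th 0.3565 [330.62 296.46] 52.4375
19.375 L -0.1236 th 0.3563 [330.61 296.45] 51.9375
```

Emit:
move_arm(
  series=[
    [0, 0.03, -0.003, 0, 0, 0, 20],
    [0, 0.06, -0.004, 0, 0, 0, 20],
    [0, 0.09, -0.003, 0, 0, 0, 20],
    [0, 0.12, 0, 0, 0, 0, 20],
    [0, 0.15, 0.005, 0, 0, 0, 20],
    [0, 0.18, 0.011, 0, 0, 0, 20],
    [0, 0.205, 0.018, 0, 0, 0, 20],
    [0, 0.224, 0.025, 0, 0, 0, 20],
    [0, 0.224, 0.025, 0, 0, 0, 20],
  ],
)

```text
t: 20.55
ee_pos: [538.9, 83.8, 263.7]
orientation: [0.112, 0.994, -0.0, 0.0]
force: [7.5, -1.9, 0.8]
gripper_width: 0.333
gripper_force: 69.3
```

Emit:
move_arm(
  series=[
    [0, 0, 0, 0, 0, 0, 35],
    [0, 0, 0, 0, 0, 0, 50],
    [0, 0, 0, 0, 0, 0, 65],
    [0, 0, 0, 0, 0, 0, 70],
    [0, 0, 0, 0, 0, 0, 70],
    [0, 0, -0.1, 0, 0, 0, 70],
    [0, 0, -0.25, 0, 0, 0, 70],
    [0, 0, -0.4, 0, 0, 0, 70],
    [0, 0, -0.4, 0, 0, 0, 70],
    [0, 0, -0.4, 0, 0, 0, 70],
  ],
)

```text
t: 21.8
ee_pos: [538.7, 83.7, 363.5]
orientation: [0.112, 0.994, -0.0, -0.0]
force: [-0.2, 0.4, -0.7]
gripper_width: 0.82
gripper_force: 0.0
```

```bash
python3 look.py 2; python3 - <<'E'
from h import *
im=capture("scene"); cv2.imwrite("pics/f.png",cv2.resize(im[165:375,210:420],(600,600),interpolation=2)); s=env.observe(); print(s["t"],s["ee_pos"],s["force"])
E
```

```text
21.8 L 0.3507 th 0.3570 [330.64 296.48] 51.75
21.85 L 0.3500 th 0.3568 [330.63 296.47] 51.75
21.95 [538.32351705  83.66850819 363.14888323] [-0.32819053 -0.49690475  0.13302479]
```

View pics/f.png

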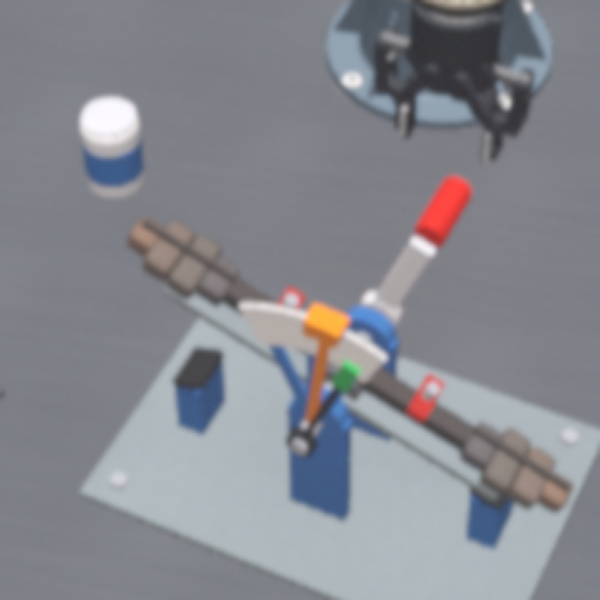

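The cradle lies on the left rest, the grip is free with the gripper clear above it, and the lever is in line with the cradle. Handing in.

```bash
python3 -c "
from rig import env
print(env.job_done())"
```

```text
the job is handed in; nothing more can be done
None
```

The job is handed in, with no verdict returned: by my camera tracking the pointer stayed in the band for over 5 s, the cradle reached the left-hand rest at about 0.1 rad/s (fastest swing about 0.32), and the grip was let go with the lever back in line.

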